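Make up a two-plate packing to the height gauge

TASK

Make up a packing of the right height on the gauge: stack two of the three plastic plates flat on the steel bed, each slid in under the brass foot and right back to the end stop, square with the bed, so that the upper plate lifts the foot and the red pointer stands in the green band. Which pair suits depends on the height at which the gauge head is clamped, so find that first, by touch or by eye. Leave the third plate lying on the worktop and do not disturb the petri dish or the bottles.

Things in the scene. Friction and masses are not known exactly. Their poses are not given: they have to be found in the camera images.
- gauge: height gauge stand, fixed. Origin on the worktop under the centre of where the packing must lie; x along the bed to the end stop, z up (all x below are in this frame). Steel bed: bar 30 mm wide, top 35 mm above the worktop, x = -60 to 80 mm. A home plate has its centre at x = 0 and overhangs the bed 20 mm in front, 5 mm each side. Round column, top at 160 mm, at x = 122 mm
- stop (a point): middle of the end stop's top edge, 72 mm above the worktop; the stop is an upright face across the bed at x = 80 mm, 44 mm wide, against which the plates' far ends are pushed
- under_head (a point): point on the bed's top at x = 55 mm. Above it hangs the rigid grey head, x = 30 to 140 mm, 50 mm wide, clamped on the column at a height that varies and is not reported: the resting foot's underside is 14 to 31 mm above the bed. The head's flat top is 70 mm, its underside 34 mm above the resting foot's underside; touch the top straight above this point to find the height
- foot (a joint): lift of the brass foot (m): 0 at rest, 0.014 at its upper stop; slides freely upwards, weighs 2 N, polished. Flat underside x = 54 to 74 mm, 26 mm wide; lead-in ramp x = 30 to 54 mm rises 13 mm towards the front, so a plate pushed in lifts the foot. Red pointer is in the green band from 0.0015 to 0.0095. A packing of total thickness T lifts it by T minus the resting gap over the bed
- thin_center (a point): packing plate, white plastic bar 160 x 40 x 8 mm (length x width x thickness), loose, lying flat on the worktop, about 50 g; this point is its centre, half-way up (4 mm above its underside); x along its 160 mm length, y across its width, z up. Both ends are alike
- mid_center (a point): packing plate, yellow plastic bar 160 x 40 x 14 mm (length x width x thickness), loose, lying flat on the worktop, about 87 g; this point is its centre, half-way up (7 mm above its underside); x along its 160 mm length, y across its width, z up. Both ends are alike
- thick_center (a point): packing plate, blue plastic bar 160 x 40 x 20 mm (length x width x thickness), loose, lying flat on the worktop, about 124 g; this point is its centre, half-way up (10 mm above its underside); x along its 160 mm length, y across its width, z up. Both ends are alike
- petri: closed petri dish, 60 mm across, 15 mm high, loose bystander; origin at the centre of its underside
- weigh_bottle: small clear weighing bottle with knobbed lid, 42 mm across, 58 mm high, loose bystander; origin at the centre of its underside
- media_bottle: media bottle with orange-red cap, 71 mm across, 156 mm high, loose bystander; origin at the centre of its underside

How it is judged:
By the outcome, as a careful person would: the job done as asked, in the order asked, and still so for the second after the job is handed in, with the robot touching nothing.
It also fails if it takes over 64 s, if anything falls off the work surface, if the arm or the gripper's body presses on something with over 40 N, if the wrist force passes 120 N, or if a joint passes its speed limit or range.

ROBOT

A 7-joint arm with a two-finger parallel gripper is mounted at the origin on a cart in front of the work surface, level with it; the furniture and walls round the work are solid. World frame = base frame: x ahead of the robot, y to its left, z up, the work surface at z = 0. Lengths are in m, angles in rad, forces in N, time in s.
With the tool pointing down it reaches from about 0.4 to 0.85 m from the base axis. Payload 6.9 kg.
Tool frame: the origin (TCP) lies midway between the tips of the shut fingers; the grasp point (between the pads) lies behind it (ctrl.pinch_z is the z of the grasp point in the tool frame, in m); z points along the fingers, y is the direction in which the jaws open and shut (so a half turn about z gives the same grasp; the last joint's range is limited). The gripper opens to 85 mm and grips with 20 to 120 N. Pads are 22 mm wide; open, the fingers measure 114 mm over their backs; the gripper's body (76 mm by 85 mm) begins 54 mm behind the grasp point. The pads swing forward as they close: fully open they stand 13 mm farther back than shut.
Start: joints at [-1.028, 0.507, -0.238, 1.5, 0.126, 1.149, -0.155], TCP at [0.265, 0.566, 0.231] pointing down, gripper open.
Joint ranges: [-3.08, 3.08], [-0.24, 2.05], [-1.43, 1.35], [0, 2.5], [-1.52, 4.66], [0.17, 1.96], [-2.89, 2.89]. Speed limits (rad/s): [2.39, 2.39, 3.14, 3.14, 3.14, 3.14, 3.14].

INTERFACE

Orientations are given as a unit quaternion [w, x, y, z].
In Python, from station import ctrl, get_state, vision, ticket, models gives the robot as it stands. Calls block until the motion is done:
- ctrl.movep(position, orientation): joint-space move of the TCP to a pose.
- ctrl.movel(position, frame=None, max_speed=0.15): straight line of the TCP; frame=None keeps the orientation; max_speed is the mean speed in m/s.
- ctrl.set_joints(angles): joint-space move.
- ctrl.ungrasp() and ctrl.close_gripper(force=None): open the fingers fully, or close them until they stop; force is the grip in N (None keeps the last).
- ctrl.pause(seconds).
- ctrl.ik(position, orientation): joint angles nearest the present ones, or None.
- get_state(): the state.
- vision.grab_frame(name): name is "scene" or "top" or "wrist"; returns (picture, depth): 400x640x3 uint8, blue, green, red; 400x640 float32, m along the optical axis (not along the pixel's ray), 0 where there is no reading.
- vision.camera_info(name): a dict with "mtx" (3x3 intrinsics, pixels), "R" (3x3) and "t" (3): a world point X has camera coordinates R X + t; the wrist camera has in their place "hand_eye" (4x4, takes a point from camera to tool coordinates, whose origin is the TCP and whose axes are the flange's). Camera axes: x right, y down, z forward; pixel columns grow to the right and rows downward; lengths in m; the calibration is good to about 2 mm. A picture is of the moment at which its call begins: read the wrist's pose just before it. camera_info takes no time and is no camera call.
A pose or a line that the arm cannot do raises ctrl.Unreachable and nothing moves.
- ticket.close_job(): hands the job in, once; it reports no verdict.
Trained networks look in the newest picture that a camera, given by its name, has taken for a name from the list of things; names that differ only in an ending like _2 or _b are one class to them, and where a whole thing is asked for, a point or a joint stands for the part that bears it (a point fixed in the world has none). Each returns a list of dicts, best first, with "p" (0 to 1); they miss things now and then, are a little off and sometimes report something else, mostly with a low value. They report only what shows in the picture. A call takes as long as a camera call.
- models.recognise(camera, target): "point" ([column, row] in pixels, amid what is visible of it).
- models.masks_of(camera, target): "mask" (400x640 bool, what is visible of it) and "point" ([column, row] in pixels, amid what is visible of it).
The state is a dict: "time": time; "qpos": joint angles; "qd": joint speeds; "tau": joint torques, N m; "tcp_pos": TCP position; "eef_rot": TCP orientation; "contact_force": force on the tool from outside, world axes, zero at the start; "wrist_torque": the same for the moment, N m; "width": finger opening in m.
Only numpy, scipy, OpenCV 4.12 (cv2) and the standard library are available. Lean on these libraries where they do the work, as an engineer would, in place of code of your own. Each camera call takes 0.05 s, during which the arm holds its last target.

## Working session

There is one attempt and no reset: what is moved stays moved. The work goes in short steps, each a Python script; the robot and the scene stay as the last script left them, time stands still between calls to the robot, and variables do not carry over. Pictures are saved under pics/ and viewed, and the job is handed in when it is done.

```bash
ls; mkdir -p pics; python3 - <<'E'
from station import ctrl,get_state,vision,models
import cv2
s=get_state();print(s,ctrl.pinch_z)
for c in ("scene","top"):
    im,d=vision.grab_frame(c);cv2.imwrite(f"pics/{c}0.png",im)
    i=vision.camera_info(c);print(c,i)
    import numpy as np
    np.save(f"{c}_d.npy",d)
    for t in ["gauge","foot","thin_center","mid_center","thick_center","petri","weigh_bottle","media_bottle"]:
        r=models.masks_of(c,t);print(c,t,[(round(x["p"],2),x["point"],int(x["mask"].sum())) for x in r[:2]])
        if r: np.save(f"m_{c}_{t}.npy",r[0]["mask"])
print(get_state()["time"])
E
```

```text
pics
{'time': 0.0, 'qpos': array([-1.02750816,  0.5083159 , -0.23752056,  1.50112195,  0.12570066,
        1.14889316, -0.15478989]), 'qd': array([-0.00040923, -0.00046392,  0.00091086, -0.00103315,  0.00058065,
       -0.00050304, -0.00066635]), 'tau': array([ 1.24541916e-04, -6.20596433e+01, -2.18640044e+00, -2.49655169e+01,
        1.28224050e-02,  1.16336276e-02, -1.50308250e-05]), 'tcp_pos': array([0.26482366, 0.56557501, 0.2304469 ]), 'eef_rot': array([-1.72086429e-04,  2.17139049e-01,  9.76140291e-01, -8.57598606e-04]), 'contact_force': array([ 0.45124477,  0.17700943, -1.17631303]), 'wrist_torque': array([ 0.04535281,  0.04607954, -0.04932919]), 'width': 0.08521689208366713} -0.0187
scene {'mtx': array([[384.03641284,   0.        , 323.65737634],
       [  0.        , 384.03641284, 206.18692882],
       [  0.        ,   0.        ,   1.        ]]), 'R': array([[ 0.88567171, -0.46430521, -0.00250958],
       [-0.30861598, -0.58463589, -0.75030464],
       [ 0.34690316,  0.66529809, -0.66108747]]), 't': array([-0.55953273,  0.24866723,  0.8929676 ])}
scene gauge [(0.66, [324.5,
[... 486 characters left out ...]
2.68798038, 196.71720309],
       [  0.        ,   0.        ,   1.        ]]), 'R': array([[ 0.00204207, -0.99969446,  0.02463368],
       [-0.98889444, -0.0056795 , -0.14851102],
       [ 0.14860555, -0.02405684, -0.98860389]]), 't': array([-0.04469226,  0.62232225,  1.39304417])}
top gauge [(0.79, [307.5, 205.3], 1386)]
top foot []
top thin_center [(0.59, [427.7, 249.5], 771), (0.3, [307.0, 208.0], 1262)]
top mid_center [(0.68, [308.8, 209.6], 1256), (0.63, [374.3, 232.8], 750)]
top thick_center [(0.7, [204.4, 226.2], 869)]
top petri [(0.66, [240.4, 169.1], 341)]
top weigh_bottle [(0.53, [367.2, 168.5], 179)]
top media_bottle [(0.96, [196.0, 145.6], 772), (0.42, [310.0, 210.2], 1347)]
0.9
```

View pics/scene0.png

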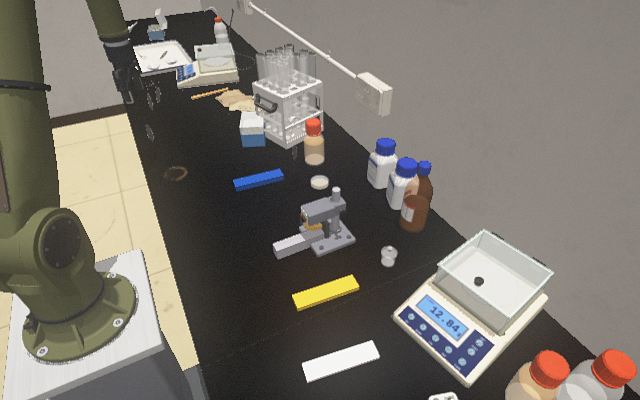

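View pics/top0.png

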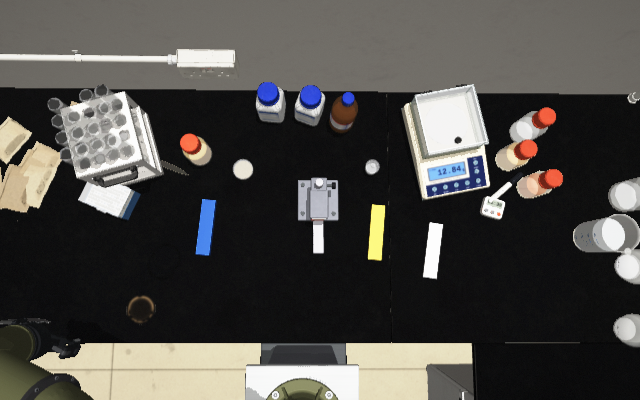

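The top view shows the blue plate at (205,227), yellow at (376,232), white at (433,250), and the bed's front end at (318,250) with the head at (320,195). The petri dish is at (243,169), the weighing bottle at (372,167) and the media bottle at (195,149). I'll compute the poses next.

```bash
cat > h.py <<'E'
from station import ctrl,get_state,vision,models
import numpy as np,cv2
def back(c,uv,z):
    i=vision.camera_info(c);uv=np.atleast_2d(np.asarray(uv,float))
    r=np.c_[uv,np.ones(len(uv))]@np.linalg.inv(i["mtx"]).T@i["R"]
    o=-i["R"].T@i["t"]
    return o+r*((z-o[2])/r[:,2])[:,None]
def cloud(c,d):
    i=vision.camera_info(c);v,u=np.mgrid[:400,:640];m=np.linalg.inv(i["mtx"])
    p=np.stack([u,v,np.ones_like(u)],-1)@m.T*d[...,None]
    return (p-i["t"])@i["R"]
def colmask(im,k):
    h=cv2.cvtColor(im,cv2.COLOR_BGR2HSV);H,S,V=h[...,0],h[...,1],h[...,2]
    return {"blue":(H>100)&(H<125)&(S>150)&(V>60),"yellow":(H>22)&(H<35)&(S>150)&(V>80),"white":(S<50)&(V>140)}[k]
def comp(m,uv):
    n,l,st,ce=cv2.connectedComponentsWithStats(m.astype(np.uint8))
    k=min(range(1,n),key=lambda j:np.hypot(*(ce[j]-uv))+ (1e3 if st[j,4]<80 else 0))
    return l==k
def rect(c,m,z):
    v,u=np.nonzero(m);p=back(c,np.c_[u,v],z)[:,:2]
    # fit by minAreaRect
    (cx,cy),(w,h),a=cv2.minAreaRect((p*1000).astype(np.float32))
    if w<h: a+=90;w,h=h,w
    return cx/1000,cy/1000,(a+90)%180-90,w,h
E
python3 - <<'E'
from h import *
for c,L in {"top":[("blue",(205,227),.02),("yellow",(376,232),.014),("white",(433,250),.008)],"scene":[("blue",(258,178),.02),("yellow",(326,292),.014),("white",(341,360),.008)]}.items():
    im=cv2.imread(f"pics/{c}0.png");d=np.load(f"{c}_d.npy")
    P=cloud(c,d)
    for k,uv,z in L:
        m=comp(colmask(im,k),np.array(uv)); print(c,k,m.sum(),np.round(rect(c,m,z),4), np.round(np.median(P[m],0),4))
    Z=P[...,2]
    # gauge
    g=np.load(f"m_{c}_gauge.npy")
    g=cv2.dilate(g.astype(np.uint8),np.ones((15,15)))>0
    q=P[g&(d>0)]
    h=np.histogram(q[:,2],np.arange(-.01,.18,.004));print([(round(b,3),n) for n,b in zip(*h) if n>3])
im=cv2.imread("pics/top0.png");cv2.imwrite("pics/topz.png",cv2.resize(im[140:265,230:430],None,fx=4,fy=4,interpolation=2))
im=cv2.imread("pics/scene0.png");cv2.imwrite("pics/scz.png",cv2.resize(im[170:270,250:400],None,fx=5,fy=5,interpolation=2))
E
```

```text
top blue 843 [  0.5373   0.282   -4.9461 162.1658  42.8909] [0.5366 0.2824 0.0189]
top yellow 4 [ 0.5262 -0.231  -0.9785  8.7399  0.    ] [ 0.5264 -0.2315  0.0112]
top white 761 [  0.4735  -0.376   -8.6948 160.8681  39.9307] [ 0.4705 -0.376   0.0071]
[(np.float64(-0.01), np.int64(107)), (np.float64(-0.006), np.int64(566)), (np.float64(-0.002), np.int64(794)), (np.float64(0.002), np.int64(343)), (np.float64(0.006), np.int64(81)), (np.float64(0.01), np.int64(270)), (np.float64(0.014), np.int64(393)), (np.float64(0.018), np.int64(147)), (np.float64(0.022), np.int64(23)), (np.float64(0.026), np.int64(27)), (np.float64(0.03), np.int64(153)), (np.float64(0.034), np.int64(142)), (np.float64(0.038), np.int64(39)), (np.float64(0.098), np.int64(10)), (np.float64(0.102), np.int64(8)), (np.float64(0.106), np.int64(17)), (np.float64(0.11), np.int64(16)), (np.float64(0.114), np.int64(28)), (np.float64(0.118), np.int64(192)), (np.float64(0.122), np.int64(285)), (np.float64(0.126), np.int64(100)), (np.float64(0.13), np.int64(4)), (np.float64(0.142), np.int64(5)), (np.float64(0.154), np.int64(20)), (
[... 1033 characters left out ...]
64(20)), (np.float64(0.074), np.int64(5)), (np.float64(0.086), np.int64(8)), (np.float64(0.09), np.int64(31)), (np.float64(0.094), np.int64(45)), (np.float64(0.098), np.int64(53)), (np.float64(0.102), np.int64(45)), (np.float64(0.106), np.int64(59)), (np.float64(0.11), np.int64(57)), (np.float64(0.114), np.int64(43)), (np.float64(0.118), np.int64(70)), (np.float64(0.122), np.int64(136)), (np.float64(0.126), np.int64(9)), (np.float64(0.13), np.int64(11)), (np.float64(0.134), np.int64(7)), (np.float64(0.138), np.int64(13)), (np.float64(0.142), np.int64(7)), (np.float64(0.146), np.int64(10)), (np.float64(0.15), np.int64(12)), (np.float64(0.154), np.int64(15)), (np.float64(0.158), np.int64(27))]
```

```bash
ls pics
```

```text
scene0.png
scz.png
top0.png
topz.png
```

View pics/topz.png

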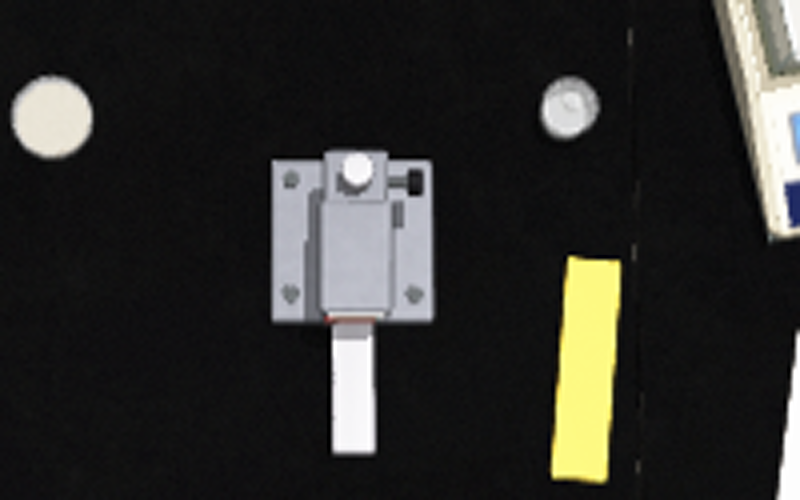

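View pics/scz.png

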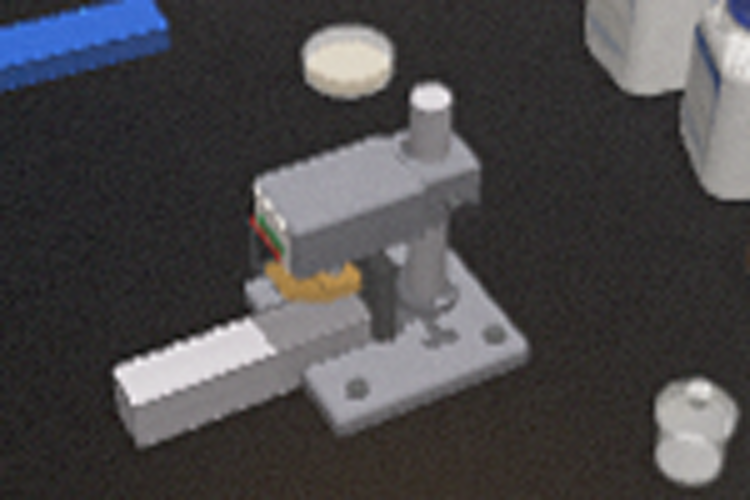

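The head top reads about z = 0.123, so the resting gap is about 18 mm. I'll refine that against the bed and worktop depths, and fit the gauge pose and the other objects.

```bash
python3 - <<'E'
from h import *
im=cv2.imread("pics/top0.png");d=np.load("top_d.npy");P=cloud("top",d)
r=lambda x:np.round(x,4)
def st(n,a,b,P=P,d=d):
    q=P[a[1]:b[1],a[0]:b[0]];dd=d[a[1]:b[1],a[0]:b[0]];q=q[dd>0];print(n,len(q),r(np.median(q,0)),"mean",r(q.mean(0)),r(q[:,2].std()))
# zoom coords/4 +(230,140)
st("head top",(313,192),(326,215)); st("bed",(315,226),(322,250)); st("base L",(300,185),(307,215)); 
st("table L",(270,215),(295,245)); st("table R",(335,225),(355,250)); st("column",(317,180),(321,184))
m=comp((cv2.cvtColor(im,cv2.COLOR_BGR2GRAY)>200)&(np.arange(400)[:,None]>224),np.array((318,238)));print("bed",m.sum(),r(rect("top",m,.035)))
# bed axis by per-row centres, subpixel
g=im.astype(float).mean(2)
c=[]
for v in range(228,250):
    w=g[v,306:330];w=np.clip(w-40,0,None);c.append(back("top",(306+(w*np.arange(24)).sum()/w.sum(),v),.035)[0])
c=np.array(c);k=np.polyfit(c[:,0],c[:,1],1);print("bed axis",k,np.polyval(k,.5),np.std(c[:,1]-np.polyval(k,c[:,0])))
print("col profile",g[244:258,318])
print("front edge @252.9",back("top",(318,252.9),.035))
# edges of base at z .015
print("yellow")
h=cv2.cvtColor(im,cv2.COLOR_BGR2HSV)
m=comp((h[...,0]>18)&(h[...,0]<40)&(h[...,1]>90)&(h[...,2]>120),np.array((376,232)));print(m.sum(),r(rect("top",m,.014)),r(np.median(P[m],0)))
print("column top",back("top",(230+356/4,140+170/4),.16))
# scene
Ps=cloud("scene",np.load("scene_d.npy"));ds=np.load("scene_d.npy")
S=lambda n,x0,y0,x1,y1:st(n,(250+x0//5,170+y0//5),(250+x1//5,170+y1//5),Ps,ds)
S("s head",300,180,380,210);S("s bed",150,350,240,370);S("s table",450,200+250,600,480)
for n,uv,z in (("petri",(243,169),.015),("weigh",(372,167),.05),("media",(190,143),.156)):print(n,r(back("top",uv,z)))
for c,uv in(("scene",(384,245)),("scene",(314,150)),("scene",(319,181))):print(r(back(c,uv,.0)))
E
```

```text
head top 298 [ 0.5938 -0.0417  0.123 ] mean [ 0.5939 -0.0417  0.1232] 0.0027
bed 167 [ 0.5056 -0.0413  0.034 ] mean [ 0.5065 -0.0413  0.0342] 0.003
base L 210 [0.6185 0.0023 0.0154] mean [0.6188 0.0023 0.0156] 0.0038
table L 748 [ 0.532   0.0633 -0.0008] mean [ 0.5321  0.0633 -0.0008] 0.0031
table R 498 [ 0.5108 -0.1199 -0.0006] mean [ 0.5108 -0.1198 -0.0007] 0.0033
column 16 [ 0.6466 -0.0394  0.159 ] mean [ 0.6465 -0.0394  0.1586] 0.0028
bed 274 [ 5.03900e-01 -4.00000e-02  2.10500e-01  7.69576e+01  2.57880e+01]
bed axis [ 0.01682609 -0.0494457 ] -0.04103265219485785 9.058475706260908e-05
col profile [247.         247.         247.         247.         247.
 247.33333333 247.33333333 247.         227.33333333 101.66666667
  17.33333333  13.66666667  15.33333333  15.        ]
front edge @252.9 [[ 0.46287485 -0.04141883  0.035     ]]
yellow
765 [  0.5251  -0.2109  -5.0675 161.7896  39.9671] [ 0.5245 -0.211   0.013 ]
column top [[ 0.64359691 -0.04071925  0.16      ]]
s head 96 [ 0.5871 -0.0528  0.1231] mean [ 0.5868 -0.0526  0.1232] 0.0013
s bed 71 [ 0.5036 -0.044   0.0336] mean [ 0.5039 -0.0427  0.0327] 0.006
s table 179 [ 0.6371 -0.1622 -0.0012] mean [ 0.6381 -0.1625 -0.0012] 0.0014
petri [[0.7085 0.1794 0.015 ]]
weigh [[ 0.7098 -0.1967  0.05  ]]
media [[0.7492 0.3041 0.156 ]]
[[ 0.741  -0.1476  0.    ]]
[[0.7827 0.3642 0.    ]]
[[0.7143 0.1905 0.    ]]
```

```bash
cat >> h.py <<'E'
def q(psi,flip=False):
    a=np.pi/2+psi/2+(np.pi/2 if flip else 0)
    return np.array([0,np.cos(a),np.sin(a),0])
E
python3 - <<'E'
from h import *
np.set_printoptions(precision=3,suppress=True)
print(vision.camera_info("wrist"))
for f in (0,1):
  for p,psi in(((.577,-.041,.2),0),((.48,-.207,.1),np.radians(-5)),((.435,-.37,.1),np.radians(-8.7)),((.4,-.041,.1),0),((.48,-.041,.05),0)):
    print(f,p,ctrl.ik(np.array(p),q(psi,f)))
E
```

```text
{'mtx': array([[317.906,   0.   , 323.056],
       [  0.   , 317.906, 206.792],
       [  0.   ,   0.   ,   1.   ]]), 'hand_eye': array([[-0.001, -0.945, -0.328,  0.084],
       [ 1.   , -0.   , -0.   , -0.   ],
       [ 0.   , -0.328,  0.945, -0.142],
       [ 0.   ,  0.   ,  0.   ,  1.   ]])}
0 (0.577, -0.041, 0.2) [ 0.086  0.457 -0.087  1.676  0.045  1.011  1.555]
0 (0.48, -0.207, 0.1) [ 0.332  0.499  0.041  1.944 -0.031  0.699  1.876]
0 (0.435, -0.37, 0.1) [ 0.433  0.585  0.359  1.821 -0.278  0.785  2.354]
0 (0.4, -0.041, 0.1) [ 0.104  0.358 -0.084  2.235  0.056  0.551  1.548]
0 (0.48, -0.041, 0.05) [ 0.16   0.535 -0.182  2.094  0.185  0.527  1.413]
1 (0.577, -0.041, 0.2) [-0.31   0.506  0.534  1.681 -0.291  1.035 -1.252]
1 (0.48, -0.207, 0.1) [-0.085  0.595  0.693  1.949 -0.531  0.786 -0.747]
1 (0.435, -0.37, 0.1) [ 0.154  0.716  0.864  1.824 -0.675  0.925 -0.396]
1 (0.4, -0.041, 0.1) [-0.366  0.411  0.564  2.24  -0.397  0.585 -1.075]
1 (0.48, -0.041, 0.05) [-0.224  0.566  0.383  2.098 -0.396  0.546 -1.123]
```

```bash
python3 - <<'E'
from h import *
t=lambda:print(round(get_state()["time"],2))
ctrl.movep(np.array([.577,-.041,.18]),q(0));t()
ctrl.close_gripper(40);t()
s=get_state();im,d=vision.grab_frame("wrist");cv2.imwrite("pics/w1.png",im);np.save("w1_d.npy",d)
np.savez("w1.npz",p=s["tcp_pos"],q=s["eef_rot"]);print(s["tcp_pos"],s["eef_rot"],s["contact_force"])
ctrl.movel(np.array([.577,-.041,.131]));t()
f0=get_state()["contact_force"];print(f0)
for z in np.arange(.129,.117,-.001):
    ctrl.movel(np.array([.577,-.041,z]),max_speed=.02)
    s=get_state();dz=s["contact_force"][2]-f0[2];print(round(z,4),s["tcp_pos"][2],dz)
    if dz>4: break
t()
ctrl.movel(np.array([.577,-.041,.16]));t()
E
```

```text
3.33
4.1
[ 0.57699051 -0.04103373  0.18000057] [-1.09777886e-05  2.48252060e-05  1.00000000e+00 -5.77292800e-06] [-0.98565079 -0.68182753 -0.33995203]
4.62
[ 0.01783426 -0.1646505  -0.23885621]
0.129 0.1298349863695306 -0.18803764773826886
0.128 0.12817449182270704 0.3352309369651324
0.127 0.12692544420969024 -0.7153038509838299
0.126 0.12589173280524224 0.05364441487087293
0.125 0.12490826944918478 0.6121444019120119
0.124 0.12443888220226225 4.1755081797327005
6.12
6.52
```

View pics/w1.png

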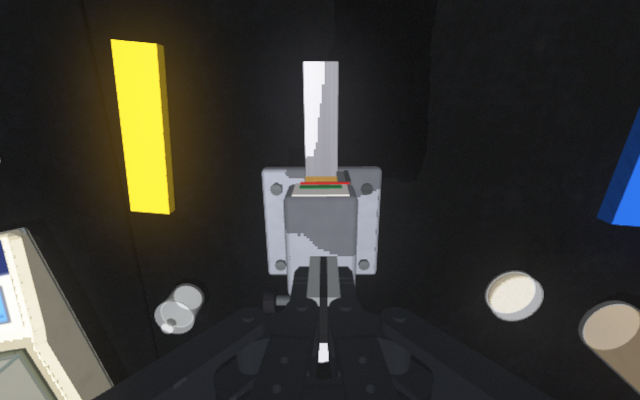

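The wrist view shows the bed front edge at (320,62), running down to the foot at (322,180), with yellow at (143,125). Contact with the head top came at z ≈ 0.1245, giving a gap of about 19.5 mm (19.0 by eye). Thin + mid (22 mm) therefore lifts the foot about 2.5–3 mm, which is in the band. Next I'll refine the gauge and yellow plate poses.

```bash
cat >> h.py <<'E'
from scipy.spatial.transform import Rotation as Ro
def wback(uv,z,p,qq):
    i=vision.camera_info("wrist");H=i["hand_eye"];R=Ro.from_quat(np.r_[qq[1:],qq[0]]).as_matrix()
    uv=np.atleast_2d(np.asarray(uv,float))
    r=np.c_[uv,np.ones(len(uv))]@np.linalg.inv(i["mtx"]).T@H[:3,:3].T@R.T
    o=p+R@H[:3,3]
    return o+r*((z-o[2])/r[:,2])[:,None]
E
python3 - <<'E'
from h import *
im=cv2.imread("pics/w1.png");g=im.astype(float).mean(2);w=np.load("w1.npz");p,qq=w["p"],w["q"]
def cross(a,lv): # subpixel crossing idx
    k=np.nonzero(np.diff((a>lv).astype(int)))[0];return [j+(lv-a[j])/(a[j+1]-a[j]) for j in k]
L=[]
for v in range(68,160,4):
    a=cross(g[v,285:360],90); L.append((285+a[0],285+a[-1],v))
L=np.array(L);A=wback(L[:,[0,2]],.035,p,qq);B=wback(L[:,[1,2]],.035,p,qq)
print("width",np.round(np.abs(A-B)[:,1]*1e3,1)[::4]);C=(A+B)/2
k=np.polyfit(C[:,0],C[:,1],1);print("axis slope",k[0],"y@.52",np.polyval(k,.52),"y@.58",np.polyval(k,.58),"res",np.std(C[:,1]-np.polyval(k,C[:,0])))
for E in(A,B):print(np.polyfit(E[:,0],E[:,1],1))
f=[cross(g[45:80,u],110)[0]+45 for u in range(308,334,4)];F=wback(np.c_[range(308,334,4),f],.035,p,qq);print("front",F[:,0],"slope",np.polyfit(F[:,1],F[:,0],1)[0])
h=cv2.cvtColor(im,cv2.COLOR_BGR2HSV)
m=comp((h[...,0]>20)&(h[...,0]<40)&(h[...,1]>100)&(h[...,2]>215),np.array((143,125)))
v,u=np.nonzero(m);P=wback(np.c_[u,v],.014,p,qq)[:,:2];print(m.sum(),cv2.minAreaRect((P*1000).astype(np.float32)))
# base edges at z .015
r=g[220,250:400];print("base row220",[250+x for x in cross(r,75)])
E
```

```text
width [30.3 30.3 30.4 30.1 30.2 30.3]
axis slope 0.002565753358655815 y@.52 -0.043721039700175955 y@.58 -0.04356709449865661 res 7.34896306250786e-05
[ 0.00319989 -0.06049777]
[ 0.00193159 -0.02961267]
front [0.46464338 0.46463855 0.46464098 0.46468911 0.46475122 0.46490069
 0.46489357] slope 0.015016015992601838
7239 ((526.095458984375, -213.218505859375), (39.79094696044922, 158.78807067871094), 84.93653869628906)
base row220 [np.float64(264.14285714285717), np.float64(378.8285714285714)]
```

```bash
python3 - <<'E'
from h import *
t=lambda n:print(n,round(get_state()["time"],2))
a=np.radians(-8.7);c=np.array([.4745,-.3783])-.04*np.array([np.cos(a),np.sin(a)])
ctrl.movep(np.array([*c,.09]),q(a));t("over")
ctrl.ungrasp();t("open")
f0=get_state()["contact_force"]
ctrl.movel(np.array([*c,.001]),max_speed=.12);s=get_state();print(s["contact_force"]-f0,s["tcp_pos"])
ctrl.close_gripper(60);s=get_state();print(s["width"],s["contact_force"]-f0,s["tcp_pos"]);t("closed")
ctrl.movel(np.array([*c,.08]),max_speed=.15);t("up")
ctrl.movep(np.array([.415,-.0435,.085]),q(.002));s=get_state();t("gauge")
im,d=vision.grab_frame("wrist");cv2.imwrite("pics/w2.png",im)
np.savez("w2.npz",p=s["tcp_pos"],q=s["eef_rot"]);print(s["tcp_pos"],s["eef_rot"],s["width"],s["contact_force"])
E
```

```text
over 7.89
open 8.68
[0.33274752 0.0121067  0.58373679] [ 0.43530881 -0.3725493   0.00152709]
0.037682712294900916 [-1.06865708  1.66736422  7.16716678] [ 0.43522537 -0.37247813  0.00191164]
closed 10.07
up 10.74
gauge 11.99
[ 0.41556552 -0.04451843  0.0848977 ] [ 1.85850446e-04 -2.65523480e-04  9.99999917e-01 -2.47635816e-04] 0.03746444972631338 [-0.07172071 -0.29387633 -0.03776727]
```

View pics/w2.png

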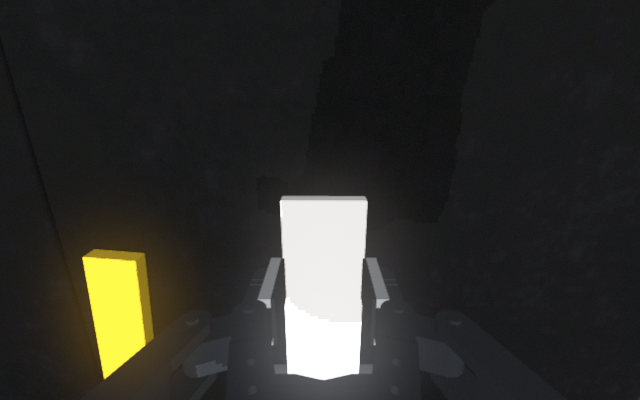

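White is held centrally (columns 281–366 around 323.5). I'll insert it now.

```bash
cat >> h.py <<'E'
def insert(z,xs,y,zlow,Fstop=6,Fdown=4,xmax=.495):
    t=lambda n:print(n,round(get_state()["time"],2))
    ctrl.movel(np.array([.415,y,z]),max_speed=.12);t("low")
    f0=get_state()["contact_force"];print(f0)
    ctrl.movel(np.array([.44,y,z]),max_speed=.08);s=get_state();print(s["tcp_pos"],s["contact_force"]-f0)
    ctrl.movel(np.array([xs,y,z]),max_speed=.06);s=get_state();print(s["tcp_pos"],s["contact_force"]-f0)
    if np.linalg.norm(s["contact_force"]-f0)>15: print("FORCE?");return
    hit=0
    for x in np.arange(xs+.001,xmax,.001):
        ctrl.movel(np.array([x,y,z]),max_speed=.03);s=get_state();f=s["contact_force"]-f0
        if f[0]<-Fstop: hit=1;break
    print("stop",hit,x,s["tcp_pos"],f);t("stop")
    if not hit: return
    for zz in np.arange(z-.001,zlow,-.001):
        ctrl.movel(np.array([x,y,zz]),max_speed=.03);s=get_state();f=s["contact_force"]-f0
        if f[2]>Fdown: break
    print("down",zz,s["tcp_pos"],f);t("down")
E
python3 - <<'E'
from h import *
insert(.0395,.478,-.0436,.033)
im,d=vision.grab_frame("wrist");cv2.imwrite("pics/w3.png",im)
im,d=vision.grab_frame("scene");cv2.imwrite("pics/s3.png",cv2.resize(im[170:280,230:390],None,fx=5,fy=5,interpolation=2))
E
```

```text
low 12.57
[ 0.14144013  0.58241207 -0.04097283]
[ 0.43999466 -0.04362484  0.03976793] [-0.46752974 -0.89045468 -0.4265101 ]
[ 0.47748933 -0.04361553  0.03931681] [-0.80537311 -0.39700454  0.03808948]
stop 1 0.487 [ 0.48465267 -0.0437121   0.03897515] [-7.17072868 -0.94166282  0.56576765]
stop 16.07
down 0.0365 [ 0.48469692 -0.04372611  0.03692111] [-10.46197107  -0.40491382  13.18170137]
down 16.82
```

View pics/w3.png

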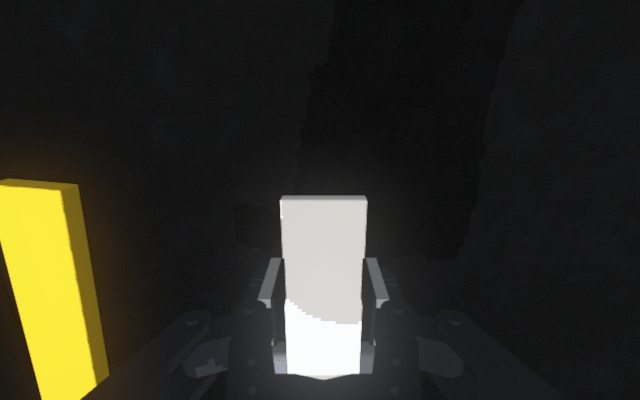

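View pics/s3.png

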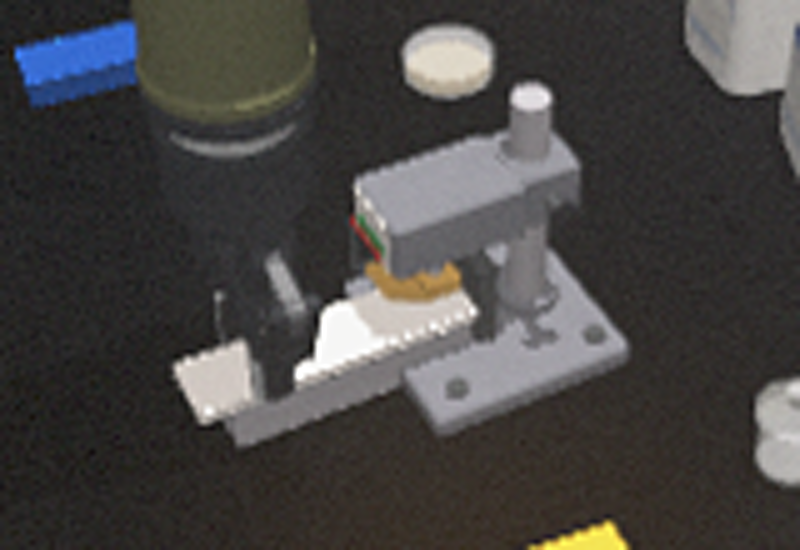

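White is seated against the stop, under the foot, with its front overhanging the bed. Next I'll release it and check its alignment.

```bash
python3 - <<'E'
from h import *
ctrl.ungrasp()
ctrl.movel(np.array([.4845,-.0436,.12]),max_speed=.2)
s=get_state();im,d=vision.grab_frame("wrist");cv2.imwrite("pics/w4.png",im);np.savez("w4.npz",p=s["tcp_pos"],q=s["eef_rot"]);print(s["time"],s["tcp_pos"])
p,qq=s["tcp_pos"],s["eef_rot"]
h=cv2.cvtColor(im,cv2.COLOR_BGR2HSV)
m=comp((h[...,0]>20)&(h[...,0]<40)&(h[...,1]>100)&(h[...,2]>215),np.array((110,160)))
v,u=np.nonzero(m);P=wback(np.c_[u,v],.014,p,qq)[:,:2];print(m.sum(),cv2.minAreaRect((P*1000).astype(np.float32)))
E
```

```text
18.025 [ 0.48445426 -0.0436002   0.11997913]
7662 ((525.54443359375, -213.19976806640625), (39.599552154541016, 158.66879272460938), 84.92967224121094)
```

View pics/w4.png

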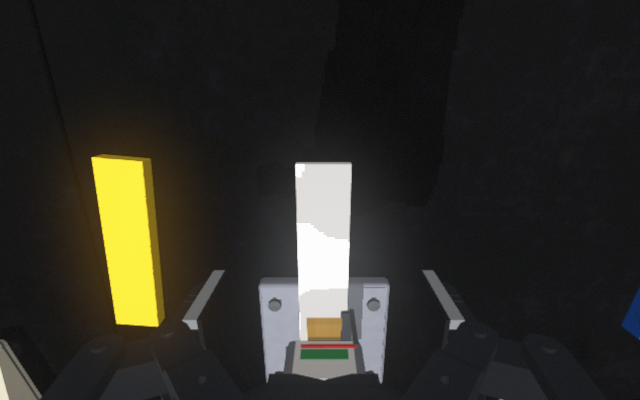

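White is centred on the gauge: plate, bolts and foot all sit at about column 324. Now the yellow plate.

```bash
python3 - <<'E'
from h import *
t=lambda n:print(n,round(get_state()["time"],2))
a=np.radians(-5.07);c=np.array([.5255,-.2132])-.04*np.array([np.cos(a),np.sin(a)])
ctrl.movep(np.array([*c,.08]),q(a));t("over")
f0=get_state()["contact_force"]
ctrl.movel(np.array([*c,.004]),max_speed=.12);s=get_state();print(s["contact_force"]-f0,s["tcp_pos"])
ctrl.close_gripper(80);s=get_state();print(s["width"],s["contact_force"]-f0,s["tcp_pos"]);t("closed")
ctrl.movel(np.array([*c,.10]),max_speed=.18);t("up")
ctrl.movep(np.array([.415,-.0436,.10]),q(.001));ctrl.pause(.1);s=get_state();t("gauge");print(s["tcp_pos"],s["width"])
insert(.049,.478,-.0436,.043,Fstop=9,Fdown=5)
im,d=vision.grab_frame("wrist");cv2.imwrite("pics/w5.png",im)
im,d=vision.grab_frame("scene");cv2.imwrite("pics/s5.png",cv2.resize(im[170:280,230:390],None,fx=5,fy=5,interpolation=2))
E
```

```text
over 18.79
[-0.06304773 -0.7422036  -1.46162913] [ 0.48617426 -0.20931838  0.00449307]
0.037362593698160605 [-1.96540221  1.37023689  8.47702867] [ 0.48596432 -0.20986632  0.00498381]
closed 20.07
up 20.76
gauge 21.61
[ 0.41605411 -0.04496746  0.09977097] 0.03656929803762683
low 22.18
[-0.07909799  0.24426296 -1.133845  ]
[ 0.42748587 -0.04397521  0.04692789] [-24.31581951  -1.42517244  -1.54830467]
[ 0.45787394 -0.04371771  0.0478683 ] [-44.42963875   0.48647765  38.61741212]
FORCE?
```

View pics/w5.png

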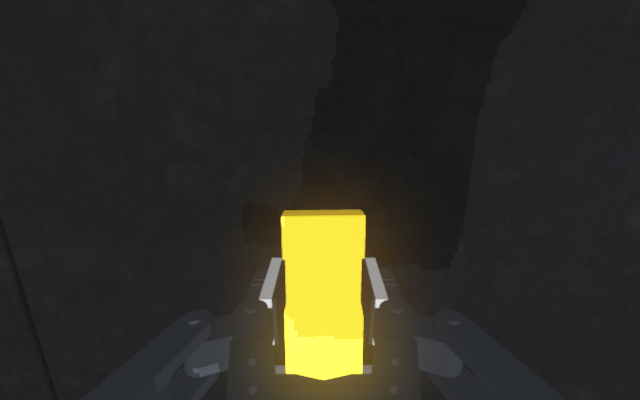

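View pics/s5.png

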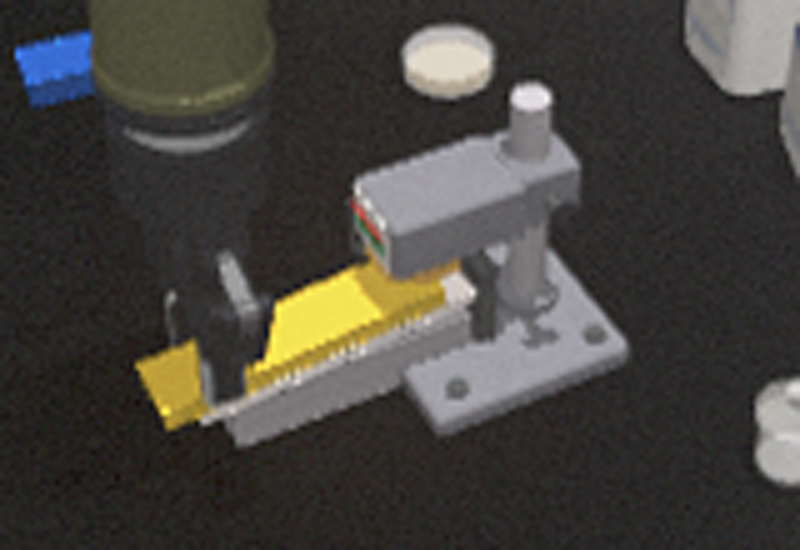

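The insertion met resistance, so the arm stopped at x = 0.458 with 44 N on it. The scene shows yellow 27 mm short and the pointer near or above the top of the band, so the far end is too high or the fingertips ride on white. I'll back out and look.

```bash
python3 - <<'E'
from h import *
s=get_state();p=s["tcp_pos"];print(s["time"],p,s["contact_force"],s["width"])
ctrl.movel(np.array([.445,-.0436,.049]),max_speed=.1);s=get_state();print(s["tcp_pos"],s["contact_force"])
ctrl.movel(np.array([.412,-.0436,.056]),max_speed=.1);s=get_state();print(s["time"],s["tcp_pos"],s["contact_force"],s["width"])
im,d=vision.grab_frame("wrist");cv2.imwrite("pics/w6.png",im)
H=vision.camera_info("wrist");v,u=np.mgrid[:400,:640]
P=np.stack([u,v,np.ones_like(u)],-1)@np.linalg.inv(H["mtx"]).T*d[...,None];P=P@H["hand_eye"][:3,:3].T+H["hand_eye"][:3,3]
for r in range(200,380,12): print(r,np.round(np.median(P[r:r+3,300:345].reshape(-1,3),0),4))
im,d=vision.grab_frame("scene");cv2.imwrite("pics/s6.png",cv2.resize(im[170:280,230:390],None,fx=5,fy=5,interpolation=2))
E
```

```text
23.5333 [ 0.45783627 -0.04370505  0.04787023] [-44.82647788   1.02839178  37.37864498] 0.03695079999291089
[ 0.44495912 -0.04365195  0.04930172] [-2.87830033  0.37328441 -0.25344868]
24.5 [ 0.4137641  -0.0435958   0.05638932] [ 0.29419464 -0.24402168 -1.37622855] 0.036858018794454
200 [ 0.0192 -0.0011  0.0572]
212 [ 0.0314 -0.0009  0.0012]
224 [ 0.0272 -0.0009 -0.0035]
236 [ 0.0213 -0.0009 -0.0043]
248 [ 0.0155 -0.0009 -0.0052]
260 [ 0.0094 -0.0009 -0.0059]
272 [ 0.0034 -0.0009 -0.0068]
284 [-0.0027 -0.0009 -0.0077]
296 [-0.009  -0.0009 -0.0086]
308 [-0.0154 -0.0009 -0.0094]
320 [-0.0219 -0.0009 -0.0103]
332 [-0.0285 -0.0009 -0.0112]
344 [-0.0352 -0.0009 -0.0121]
356 [-0.042  -0.001  -0.0131]
368 [-0.0489 -0.001  -0.0141]
```

View pics/w6.png

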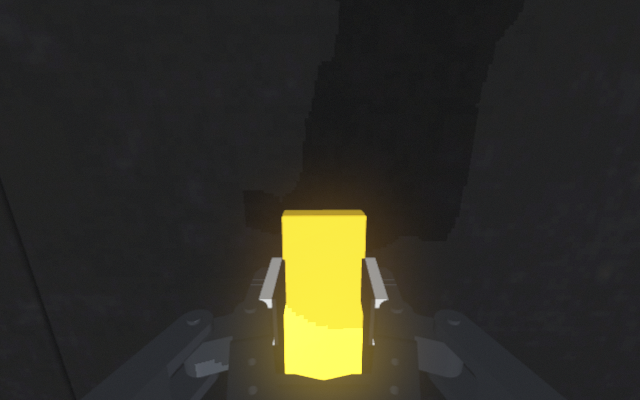

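View pics/s6.png

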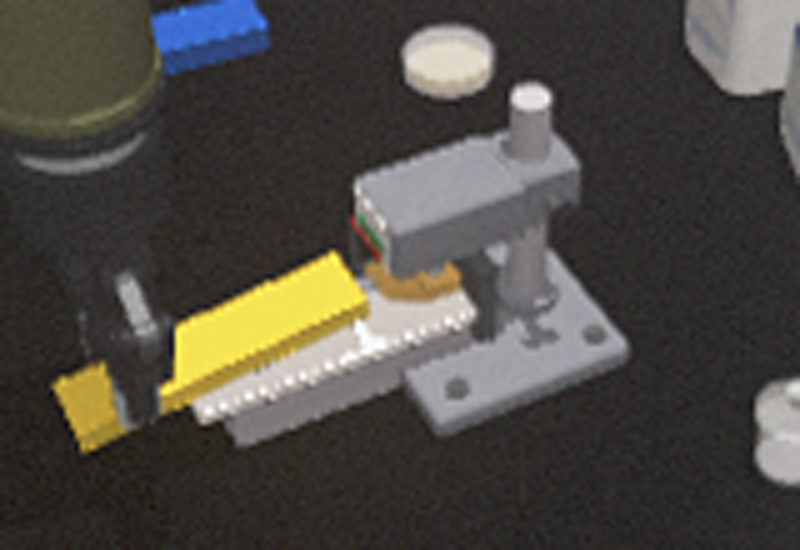

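The depth rows show yellow pitched about 8° nose-up in the grip and about 6 mm further forward than planned, so its nose struck the foot. I'll set it down flat on white in front of the foot and regrasp it.

```bash
cat >> h.py <<'E'
def wcloud(d):
    H=vision.camera_info("wrist");v,u=np.mgrid[:400,:640]
    P=np.stack([u,v,np.ones_like(u)],-1)@np.linalg.inv(H["mtx"]).T*d[...,None]
    return P@H["hand_eye"][:3,:3].T+H["hand_eye"][:3,3]
E
python3 - <<'E'
from h import *
ctrl.movel(np.array([.418,-.0436,.0475]),max_speed=.08);s=get_state();print(s["tcp_pos"],s["contact_force"])
ctrl.ungrasp();s=get_state();print(s["time"],s["tcp_pos"],s["contact_force"])
im,d=vision.grab_frame("wrist");cv2.imwrite("pics/w7.png",im);P=wcloud(d)
for r in range(200,380,15): print(r,np.round(np.median(P[r:r+3,300:345].reshape(-1,3),0),4))
im,d=vision.grab_frame("scene");cv2.imwrite("pics/s7.png",cv2.resize(im[170:280,230:390],None,fx=5,fy=5,interpolation=2))
E
```

```text
[ 0.4183657  -0.04349853  0.04694603] [-0.21850235 -0.33834111 -1.54820074]
25.425 [ 0.41805628 -0.04361358  0.04761589] [-0.58485372  0.12452569  0.95291557]
200 [ 0.022  -0.0011  0.0484]
215 [ 0.0305 -0.0009 -0.0004]
230 [ 0.0263 -0.0009 -0.0086]
245 [ 0.0187 -0.0009 -0.0085]
260 [ 0.011  -0.0009 -0.0087]
275 [ 0.0029 -0.0009 -0.0087]
290 [-0.0055 -0.0009 -0.0086]
305 [-0.0142 -0.0009 -0.0087]
320 [-0.0232 -0.0009 -0.0087]
335 [-0.0326 -0.001  -0.0087]
350 [-0.0423 -0.001  -0.0086]
365 [-0.0524 -0.001  -0.0087]
```

View pics/w7.png

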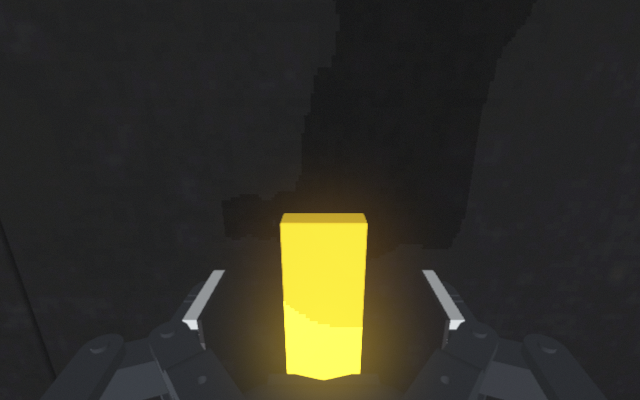

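View pics/s7.png

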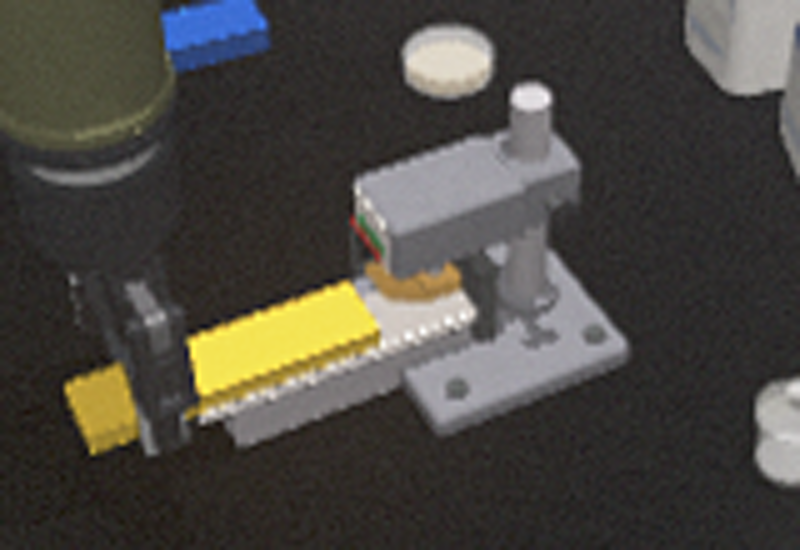

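Yellow now lies flat on white, in line with it and short of the foot. I'll regrasp over the supported part, check the pitch, and slide it in.

```bash
python3 - <<'E'
from h import *
def pitch(tag):
    s=get_state();im,d=vision.grab_frame("wrist");cv2.imwrite(f"pics/{tag}.png",im);P=wcloud(d)
    A=np.array([np.median(P[r:r+3,300:345].reshape(-1,3),0) for r in range(236,372,8)])
    k=np.polyfit(A[:,0],A[:,2],1);print(tag,round(s["time"],2),"pitch deg",np.degrees(k[0]),"top z at grip",s["tcp_pos"][2]-k[1],s["tcp_pos"],s["contact_force"],s["width"]);return np.degrees(k[0])
ctrl.movel(np.array([.445,-.0436,.049]),max_speed=.08)
pitch("w8")
ctrl.close_gripper(60)
a=pitch("w9")
if abs(a)<1.2:
    y,z=-.0436,.0495;f0=get_state()["contact_force"]
    for x in list(np.arange(.450,.499,.005))+list(np.arange(.497,.508,.001)):
        ctrl.movel(np.array([x,y,z]),max_speed=.04);s=get_state();f=s["contact_force"]-f0
        print(round(x,4),np.round(s["tcp_pos"],4),np.round(f,1))
        if f[0]<-(20 if x<.494 else 10): break
    pitch("w10")
im,d=vision.grab_frame("scene");cv2.imwrite("pics/s10.png",cv2.resize(im[170:280,230:390],None,fx=5,fy=5,interpolation=2));print(get_state()["time"])
E
```

```text
w8 26.02 pitch deg 0.062456508898298464 top z at grip 0.05623857094084969 [ 0.44464816 -0.04360648  0.04883347] [ 0.22162711  0.88239171 -0.49609908] 0.08539342422450867
w9 26.56 pitch deg 0.5406781834012978 top z at grip 0.05600963985369194 [ 0.44469244 -0.04360717  0.04921124] [-1.5501527   0.35801345  4.78223522] 0.03816099143350161
0.45 [ 0.4506 -0.0436  0.0495] [ 2.1  0.7 -4.7]
0.455 [ 0.455  -0.0436  0.0495] [ 1.6 -0.5 -2.6]
0.46 [ 0.4603 -0.0436  0.0495] [ 1.8  0.4 -4. ]
0.465 [ 0.4653 -0.0436  0.0495] [ 1.7  0.4 -3.6]
0.47 [ 0.4704 -0.0436  0.0495] [ 1.2  0.3 -4.1]
0.475 [ 0.4722 -0.0436  0.0494] [-6.5  0.9  6. ]
0.48 [ 0.4769 -0.0437  0.0495] [-6.5  1.3  7.5]
0.485 [ 0.4834 -0.0437  0.0495] [-3.2  0.5  3.5]
0.49 [ 0.4882 -0.0437  0.0495] [-4.   1.2  3.3]
0.495 [ 0.4933 -0.0437  0.0495] [-5.2  0.2  2.9]
0.497 [ 0.4946 -0.0437  0.0495] [-5.9  0.6  5.3]
0.498 [ 0.4953 -0.0437  0.0495] [-5.2  1.   6.2]
0.499 [ 0.4964 -0.0437  0.0495] [-6.3  1.3  5. ]
0.5 [ 0.4974 -0.0437  0.0495] [-5.7  0.1  5.7]
0.501 [ 0.4984 -0.0437  0.0495] [-5.7  0.8  5.2]
0.502 [ 0.4994 -0.0437  0.0495] [-6.2 -0.2  5.2]
0.503 [ 0.5005 -0.0437  0.0495] [-6.  -0.5  6.1]
0.504 [ 0.5015 -0.0437  0.0495] [-5.6 -0.   5.2]
0.505 [ 0.5016 -0.0437  0.0494] [-8.3  0.9  8.2]
0.506 [ 0.5016 -0.0437  0.0494] [-11.2   0.5  12.1]
w10 31.86 pitch deg 0.5231007144349121 top z at grip 0.056212295716781116 [ 0.50157082 -0.04374085  0.04943214] [-13.03309019   0.07654592  17.03790879] 0.037953504552699496
31.9583
```

View pics/s10.png

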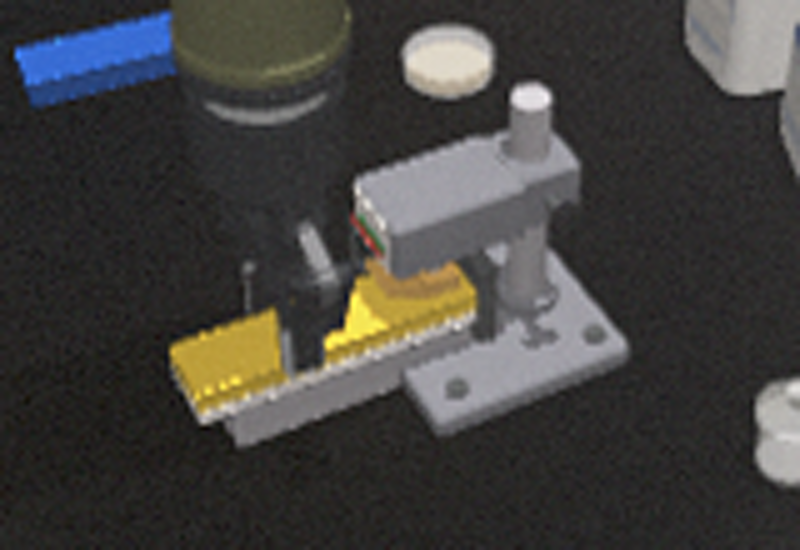

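Yellow hit the stop hard at x = 0.5016 and its near end is flush with white's. I'll release, retreat and check.

```bash
python3 - <<'E'
from h import *
ctrl.ungrasp()
ctrl.movel(np.array([.50,-.0436,.13]),max_speed=.15)
ctrl.movel(np.array([.44,-.0436,.15]),max_speed=.2)
s=get_state();im,d=vision.grab_frame("wrist");cv2.imwrite("pics/w11.png",im);np.savez("w11.npz",p=s["tcp_pos"],q=s["eef_rot"])
im,d=vision.grab_frame("scene");cv2.imwrite("pics/s11f.png",im);cv2.imwrite("pics/s11.png",cv2.resize(im[170:280,230:390],None,fx=5,fy=5,interpolation=2))
im,d=vision.grab_frame("top");cv2.imwrite("pics/t11.png",im)
print(get_state()["time"],get_state()["contact_force"])
E
```

```text
33.8 [ 0.13022898 -0.10967968  0.25464888]
```

View pics/w11.png

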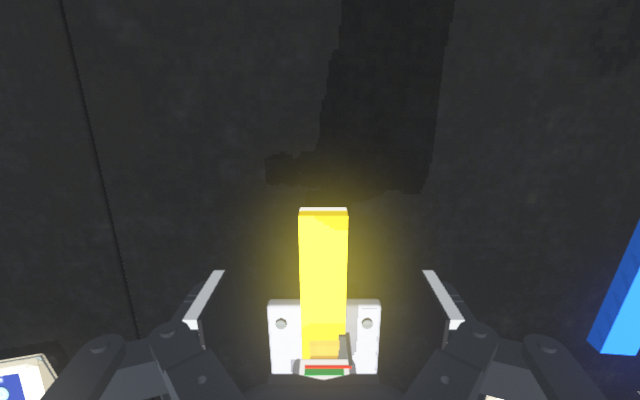

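View pics/s11.png

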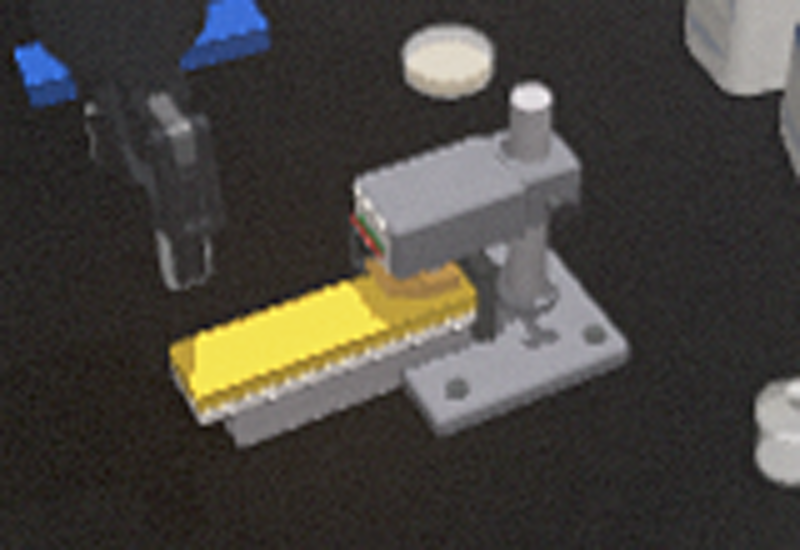

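```bash
python3 - <<'E'
from h import *
a=cv2.imread("pics/scene0.png")[200:232,290:320];b=cv2.imread("pics/s11f.png")[200:232,290:320]
c=cv2.imread("pics/w4.png")[335:370,285:365];d=cv2.imread("pics/w11.png")[350:385,285:365]
z=lambda i,f:cv2.resize(i,None,fx=f,fy=f,interpolation=0)
A=np.hstack([z(a,9),z(b,9)]);B=np.hstack([z(c,4),z(d,4)])
w=max(A.shape[1],B.shape[1]);pad=lambda i:np.pad(i,((0,0),(0,w-i.shape[1]),(0,0)))
cv2.imwrite("pics/cmp.png",np.vstack([pad(A),pad(B)]))
s=get_state()
th=np.radians(45)
tx=np.array([-np.cos(th),0,-np.sin(th)]);ty=np.array([0,1,0]);tz=np.cross(tx,ty)
qq=Ro.from_matrix(np.c_[tx,ty,tz]).as_quat();qq=np.r_[qq[3],qq[:3]];print(tz,qq)
for p in([.46,-.0436,.14],[.44,-.0436,.14],[.48,-.0436,.14]):print(p,ctrl.ik(np.array(p),qq),s["qpos"])
E
```

```text
[ 0.70710678  0.         -0.70710678] [0.38268343 0.         0.92387953 0.        ]
[0.46, -0.0436, 0.14] None [ 0.08259341  0.32627244 -0.05201109  2.07689383  0.02457703  0.73917366
  1.58711113]
[0.44, -0.0436, 0.14] None [ 0.08259341  0.32627244 -0.05201109  2.07689383  0.02457703  0.73917366
  1.58711113]
[0.48, -0.0436, 0.14] None [ 0.08259341  0.32627244 -0.05201109  2.07689383  0.02457703  0.73917366
  1.58711113]
```

View pics/cmp.png

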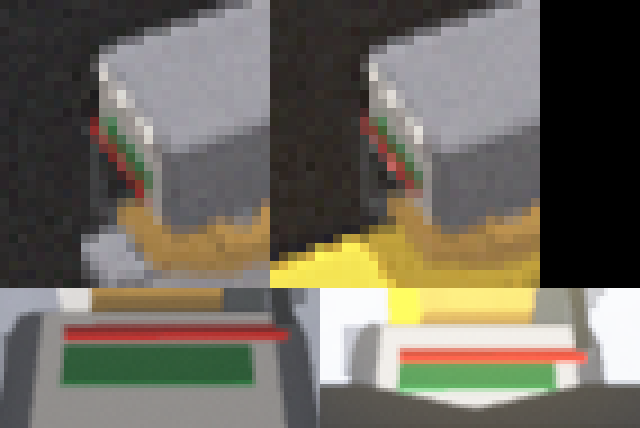

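View pics/t11.png

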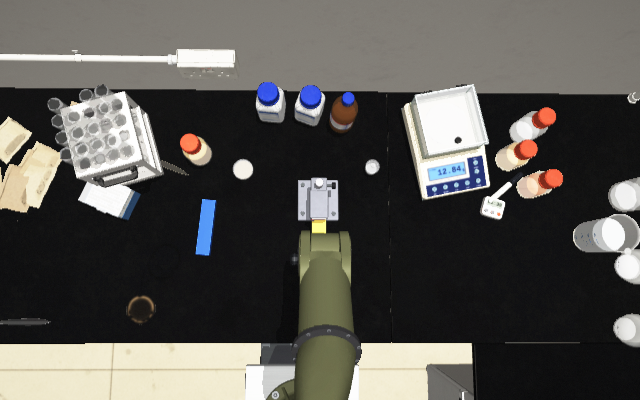

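```bash
python3 - <<'E'
from h import *
for th in (20,30,40,50,60):
  for x in (.42,.46,.5):
    for z in (.12,.17,.22):
      t=np.radians(th);out=[]
      for f in (0,):
        tx=np.array([-np.cos(t),0,-np.sin(t)]);ty=np.array([0,1.,0]);tz=np.cross(tx,ty)
        qq=Ro.from_matrix(np.c_[tx,ty,tz]).as_quat();qq=np.r_[qq[3],qq[:3]]
        k=ctrl.ik(np.array([x,-.0436,z]),qq)
        if k is not None: cam=np.array([x,-.0436,z])+.084*tx-.142*tz;print(th,x,z,np.round(k,2),"cam",np.round(cam,3))
E
```

```text
20 0.42 0.12 [ 0.56  0.28 -0.63  2.46  1.06  0.2   0.53] cam [ 0.292 -0.044  0.225]
20 0.42 0.17 [ 0.14  0.13 -0.08  2.38 -0.03  0.28  1.66] cam [ 0.292 -0.044  0.275]
20 0.42 0.22 [ 0.13  0.04 -0.07  2.29 -0.04  0.46  1.67] cam [ 0.292 -0.044  0.325]
20 0.46 0.12 [ 0.39  0.31 -0.44  2.38  0.77  0.19  0.83] cam [ 0.332 -0.044  0.225]
20 0.46 0.17 [ 0.12  0.19 -0.08  2.3  -0.01  0.3   1.63] cam [ 0.332 -0.044  0.275]
20 0.46 0.22 [ 0.12  0.1  -0.07  2.22 -0.02  0.47  1.64] cam [ 0.332 -0.044  0.325]
20 0.5 0.12 [ 0.23  0.34 -0.24  2.29  0.39  0.19  1.22] cam [ 0.372 -0.044  0.225]
20 0.5 0.17 [ 0.11  0.24 -0.07  2.22  0.01  0.33  1.61] cam [ 0.372 -0.044  0.275]
20 0.5 0.22 [ 0.11  0.17 -0.07  2.14 -0.01  0.49  1.62] cam [ 0.372 -0.044  0.325]
30 0.42 0.22 [ 0.08 -0.01  0.    2.44 -0.21  0.19  1.85] cam [ 0.276 -0.044  0.301]
30 0.46 0.17 [ 1.02  0.32 -1.22  2.45  1.5   0.35  0.06] cam [ 0.316 -0.044  0.251]
30 0.46 0.22 [ 0.14  0.06 -0.08  2.37 -0.15  0.19  1.77] cam [ 0.316 -0.044  0.301]
30 0.5 0.12 [ 0.88  0.56 -1.22  2.44  1.76  0.6  -0.18] cam [ 0.356 -0.044  0.201]
30 0.5 0.17 [ 0.72  0.28 -0.83  2.37  1.41  0.23  0.19] cam [ 0.356 -0.044  0.251]
30 0.5 0.22 [ 0.14  0.12 -0.1   2.3  -0.07  0.2   1.69] cam [ 0.356 -0.044  0.301]
40 0.5 0.22 [ 1.08  0.24 -1.22  2.45  1.98  0.28 -0.38] cam [ 0.344 -0.044  0.275]
```

```bash
python3 - <<'E'
from h import *
t=np.radians(20);tx=np.array([-np.cos(t),0,-np.sin(t)]);ty=np.array([0,1.,0]);tz=np.cross(tx,ty)
qq=Ro.from_matrix(np.c_[tx,ty,tz]).as_quat();qq=np.r_[qq[3],qq[:3]]
ctrl.movep(np.array([.46,-.0436,.17]),qq);ctrl.pause(.2)
s=get_state();im,d=vision.grab_frame("wrist");cv2.imwrite("pics/w12.png",im);np.savez("w12.npz",p=s["tcp_pos"],q=s["eef_rot"]);print(s["time"])
H=vision.camera_info("wrist")
def px(X,p,qq):
    R=Ro.from_quat(np.r_[qq[1:],qq[0]]).as_matrix();T=(X-p)@R;h=H["hand_eye"];c=(T-h[:3,3])@h[:3,:3];u=c@H["mtx"].T;return u[:2]/u[2]
for n in("w1","w4","w12"):
    w=np.load(n+".npz");im=cv2.imread(f"pics/{n}.png").astype(int)
    r=(im[...,2]>1.6*im[...,1])&(im[...,2]>1.6*im[...,0])&(im[...,2]>110);g=(im[...,1]>1.5*im[...,0])&(im[...,1]>1.5*im[...,2])&(im[...,1]>50)
    cr=int(np.median(np.nonzero(g)[1])) if g.any() else 323
    rr=[np.nonzero(r[:,c])[0] for c in range(cr-12,cr+13,6)];gg=[np.nonzero(g[:,c])[0] for c in range(cr-12,cr+13,6)]
    print(n,[(a.min(),a.max()) for a in rr if len(a)],[(a.min(),a.max()) for a in gg if len(a)])
    print(" pred rows at x=.5547:",[(z,round(px(np.array([.5547,-.0436,z]),w["p"],w["q"])[1],1)) for z in (.09,.1,.11,.12,.1245)])
    print(" pred rows at x=.5527:",[(z,round(px(np.array([.5527,-.0436,z]),w["p"],w["q"])[1],1)) for z in (.09,.1,.11,.12)])
E
```

```text
34.5
w1 [(np.int64(182), np.int64(184)), (np.int64(182), np.int64(184)), (np.int64(182), np.int64(184)), (np.int64(182), np.int64(184)), (np.int64(182), np.int64(183))] [(np.int64(186), np.int64(187)), (np.int64(186), np.int64(187)), (np.int64(186), np.int64(187)), (np.int64(186), np.int64(187)), (np.int64(186), np.int64(187))]
 pred rows at x=.5547: [(0.09, np.float64(183.9)), (0.1, np.float64(187.5)), (0.11, np.float64(191.4)), (0.12, np.float64(195.7)), (0.1245, np.float64(197.7))]
 pred rows at x=.5527: [(0.09, np.float64(181.4)), (0.1, np.float64(184.9)), (0.11, np.float64(188.6)), (0.12, np.float64(192.8))]
w4 [(np.int64(344), np.int64(347)), (np.int64(344), np.int64(347)), (np.int64(344), np.int64(347)), (np.int64(344), np.int64(347)), (np.int64(344), np.int64(347))] [(np.int64(350), np.int64(358)), (np.int64(350), np.int64(358)), (np.int64(350), np.int64(358)), (np.int64(350), np.int64(358)), (np.int64(350), np.int64(358))]
 pred rows at x=.5547: [(0.09, np.float64(340.9)), (0.1, np.float64(352.2)), (0.11, np.float64(364.7)), (0.12, np.float64(378.4)), (0.1245, np.float64(385.1))]
 pred rows at x=.5527: [(0.09, np.float64(338.5)), (0.1, np.float64(349.8)), (0.11, np.float64(362.1)), (0.12, np.float64(375.8))]
w12 [(np.int64(276), np.int64(278)), (np.int64(276), np.int64(278)), (np.int64(276), np.int64(278)), (np.int64(276), np.int64(278)), (np.int64(276), np.int64(278))] [(np.int64(280), np.int64(284)), (np.int64(280), np.int64(284)), (np.int64(280), np.int64(284)), (np.int64(280), np.int64(283)), (np.int64(280), np.int64(283))]
 pred rows at x=.5547: [(0.09, np.float64(269.5)), (0.1, np.float64(278.5)), (0.11, np.float64(288.1)), (0.12, np.float64(298.3)), (0.1245, np.float64(303.1))]
 pred rows at x=.5527: [(0.09, np.float64(268.0)), (0.1, np.float64(277.1)), (0.11, np.float64(286.6)), (0.12, np.float64(296.8))]
```

View pics/w12.png

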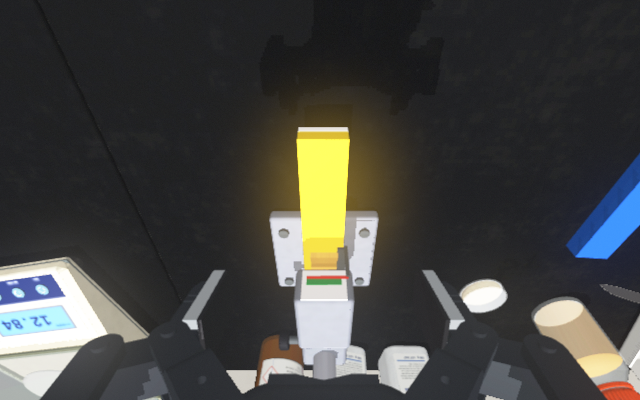

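```bash
python3 - <<'E'
from h import *
H=vision.camera_info("wrist")
def xat(u,v,z,p,qq): return wback((u,v),z,p,qq)[0]
for n,r0 in(("w4",(155,175)),("w11",(200,225)),("w12",(120,145))):
    w=np.load(n+".npz");im=cv2.imread(f"pics/{n}.png")
    print(n,[(r,im[r,322].tolist()) for r in range(*r0)])
    for z in (.035,.043,.057):
        # row where x=.4447
        rows=np.arange(60,390,.25);X=wback(np.c_[np.full(len(rows),322.),rows],z,w["p"],w["q"])[:,0];print(z,rows[np.argmin(abs(X-.4447))])
im=cv2.imread("pics/w12.png");cv2.imwrite("pics/w12z.png",cv2.resize(im[110:300,260:390],None,fx=4,fy=4,interpolation=0)[:600])
E
```

```text
w4 [(155, [33, 34, 36]), (156, [36, 38, 38]), (157, [36, 37, 38]), (158, [37, 37, 37]), (159, [37, 37, 36]), (160, [39, 40, 38]), (161, [52, 51, 52]), (162, [126, 127, 129]), (163, [155, 156, 159]), (164, [198, 201, 205]), (165, [216, 219, 221]), (166, [219, 221, 224]), (167, [219, 221, 223]), (168, [218, 220, 222]), (169, [219, 221, 223]), (170, [218, 220, 223]), (171, [219, 221, 223]), (172, [218, 221, 223]), (173, [219, 221, 223]), (174, [219, 221, 223])]
0.035 162.25
0.043 164.5
0.057 168.75
w11 [(200, [43, 87, 94]), (201, [42, 87, 94]), (202, [42, 88, 96]), (203, [43, 90, 97]), (204, [43, 90, 97]), (205, [43, 91, 99]), (206, [44, 93, 101]), (207, [206, 220, 223]), (208, [234, 240, 243]), (209, [239, 245, 247]), (210, [179, 239, 247]), (211, [89, 219, 238]), (212, [61, 211, 233]), (213, [61, 211, 233]), (214, [61, 213, 235]), (215, [65, 224, 244]), (216, [78, 249, 254]), (217, [84, 253, 255]), (218, [85, 253, 255]), (219, [86, 253, 255]), (220, [84, 253, 255]), (221, [107, 255, 255]), (222, [115, 255, 255]), (223, [128, 255, 255]), (224, [132, 255, 255])]
0.035 207.25
0.043 210.5
0.057 216.5
w12 [(120, [33, 63, 76]), (121, [33, 64, 77]), (122, [32, 63, 77]), (123, [33, 65, 79]), (124, [32, 66, 80]), (125, [31, 66, 81]), (126, [31, 68, 82]), (127, [190, 199, 206]), (128, [221, 226, 231]), (129, [223, 228, 232]), (130, [230, 236, 239]), (131, [163, 223, 235]), (132, [73, 194, 223]), (133, [53, 187, 220]), (134, [53, 187, 220]), (135, [52, 189, 220]), (136, [52, 189, 221]), (137, [50, 188, 220]), (138, [53, 194, 225]), (139, [82, 253, 255]), (140, [96, 255, 255]), (141, [100, 255, 255]), (142, [99, 255, 255]), (143, [98, 255, 255]), (144, [99, 255, 255])]
0.035 126.75
0.043 131.25
0.057 139.5
```

View pics/w12z.png

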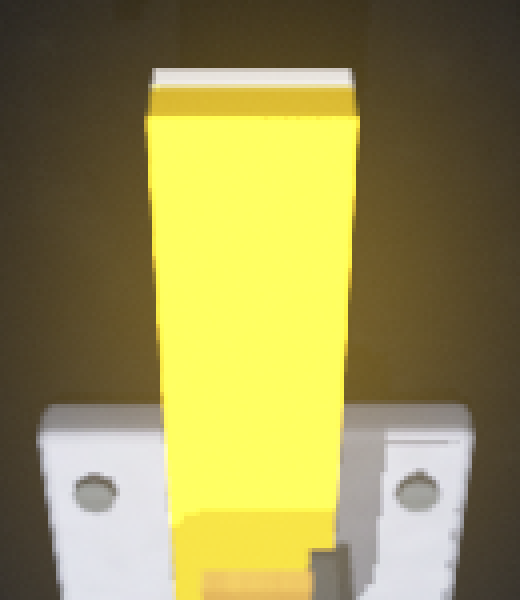

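The end faces of both plates fall on the rows predicted for full home (126.75, 131.25 and 139.5; observed about 127, 131 and 139). They are square and centred, and the pointer overlaps the lower part of the green band. Handing in.

```bash
python3 - <<'E'
from station import ticket,get_state
s=get_state();print(s["time"],s["contact_force"]);print(ticket.close_job())
E
```

```text
34.55 [-0.16199652  0.16217214 -0.73832601]
the job is handed in; nothing more can be done
None
```

I stacked the white 8 mm plate and then the yellow 14 mm plate on the bed, both back against the end stop under the foot, and handed the job in at 34.6 s. No verdict was reported.

- **Choosing the pair:** touching the head top gave contact at z ≈ 0.1245 m, so a resting gap of about 19.5 mm; the depth images gave about 19.0 mm. A 22 mm packing should then lift the foot about 2.5–3 mm. The white, blue pair (28 mm) would also have fitted, at about 8.5–9 mm, but nearer the top of the band.
- **First yellow insertion failed:** the plate was pitched about 8° nose-up in the grip, and the arm met about 45 N before I backed out. That force was on the fingers or the plate as far as I can tell, but I could not confirm it stayed clear of the 40 N limit on the gripper's body. I laid the plate flat on the white one, regripped it (0.5° pitch) and slid it in to the stop.
- **Last checks:**
  - The near ends of both plates are flush, within about 0.5 mm of where they should be.
  - They are centred and square with the bed.
  - The pointer is in the lower part of the green band. Its image gives a lift of about 3.8 mm, rough to about 1 mm, against 2.5–3 mm by calculation; both are inside the band.
  - The blue plate, petri dish and bottles look unmoved, and the robot was touching nothing.

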